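# Load the food dryer, refit its knob and hold it pressed

## Task

Get the countertop food dryer running: stack the two closed drying cassettes squarely on its raised steel seat, first the deep one, then the shallow one on top, edges in line. Then pick up the loose control knob, turn it so that the flat in its bore matches the flat of the D-shaped control shaft, push it fully home on the shaft, and press it down, shaft and all, to the shaft's stop. Finish while still holding the knob pressed down with the gripper, with the column standing and the other things on the counter left where they were.

Things in the scene. Friction and masses are not known exactly. Their poses are not given: they have to be found in the camera images.
- dryer: Food dryer base, fixed to the counter: grey housing 140 mm (its x) by 220 mm (its y) by 40 mm high. A raised steel seat lies on its +y half, the control shaft stands on its -y half. Origin at the centre of its underside, z up.
- seat (a point): Centre of the top of the raised steel seat, 46 mm above the counter. The seat is 120 mm long (along its x) and 60 mm wide (along its y), the same as the cassettes; its top stands 6 mm above the housing.
- shaft_tip (a point): Centre of the tip of the upright aluminium control shaft, on its axis, 60 mm to the -y side of the dryer's middle, 68 mm above the counter, 28 mm above the housing. D-shaped: 14 mm diameter, a flat 3.5 mm from the axis that looks along this point's +x; z up. Its last 4 mm taper to two thirds. A 2 mm collar, 24 mm wide, is round its foot; a white pointer on it shows where the flat looks.
- shaft (a joint): How far the shaft is pressed down into the dryer: 0 is up, 0.006 (m) is at the stop. A spring pushes it up with about 5 N at 0 and 10 N at the stop.
- spindle (a joint): Turning angle of the shaft in the dryer (rad, anticlockwise from above; at 0 the flat looks along the dryer's +x). It stays where it is with a friction of about 0.3 N m.
- knob: Loose white knob, upright on the counter right of the dryer, 60 g. Round skirt 41 mm wide, 14 mm high, a 39 mm step to 18 mm, then a bar grip 16 mm wide (its y) and 40 mm long (its x), up to 38 mm high; the bar's +x end is a pointed nose 27 mm from the axis, with a thin black line on top. Origin on the axis at the underside, z up.
- deep_cassette: The deeper of two closed white cassettes with steel clips: 120 mm long (its x), 60 mm wide (its y), 44 mm high, about 0.25 kg. Origin at the centre of its underside, z up.
- shallow_cassette: The shallower closed white cassette: 120 mm long (its x), 60 mm wide (its y), 28 mm high, about 0.18 kg. Origin at the centre of its underside, z up.
- sardine_tin: Bystander: flat food tin, 63 x 105 x 24 mm, at the left; leave it.
- spice_1: Bystander: small spice jar with a black cap, 44 mm wide, 96 mm high, at the left rear; leave it.
- garlic: Bystander: garlic bulb, about 60 mm, at the left; leave it.
- brass_weight_1: Bystander: brass scale weight, 38 mm wide, 34 mm high, right of the knob; leave it.
- brass_weight_2: Bystander: brass scale weight, 31 mm wide, 28 mm high, behind the knob; leave it.
- tin_small: Bystander: small round food tin, 58 mm wide, 72 mm high, at the right; leave it.
- lemon: Bystander: lemon, 78 x 55 x 56 mm, far right; leave it.
- knob_bore (a point): Centre of the closed upper end of the knob's bore, 18 mm above its underside; it meets shaft_tip when fully home. The D-shaped bore opens downward, about 1 mm wider all round than the shaft; its flat is on the +x (nose) side, so the knob fits when its x points the same way as shaft_tip's x, within about 0.15 rad.
Mind the look-alikes: they are no part of the job. What is shaped like the deep_cassette but purple is not meant.

How it is judged:
By the outcome, as a careful person would: the job done as asked, in the order asked, and still so for the second after the job is handed in, while the arm keeps its last pose, push and grip.
It also fails if it takes over 72 s, if anything falls off the work surface, if the arm or the gripper's body presses on something with over 40 N, if the wrist force passes 120 N, or if a joint passes its speed limit or range.

## Robot

A 7-joint arm with a two-finger parallel gripper is mounted at the origin on a cart in front of the work surface, level with it; the furniture and walls round the work are solid. World frame = base frame: x ahead of the robot, y to its left, z up, the work surface at z = 0. Lengths are in m, angles in rad, forces in N, time in s.
With the tool pointing down it reaches from about 0.4 to 0.85 m from the base axis. Payload 4.5 kg.
Tool frame: the origin (TCP) lies at the very end of the fingers, on their centre line; the grasp point (between the pads) lies 19 mm behind it (grip_point_offset is the distance from the TCP to the grasp point, in m); z points along the fingers, y is the line along which they close (so a half turn about z gives the same grasp; the last joint's range is limited). The gripper opens to 85 mm and grips with 20 to 120 N. Pads are 22 mm wide; open, the fingers measure 114 mm over their backs; the gripper's body (76 mm by 85 mm) begins 54 mm behind the grasp point. The pads swing forward as they close: fully open they stand 13 mm farther back than shut.
Start: joints at [1.219, 0.689, -0.195, 1.565, 0.157, 0.902, -0.215], TCP at [0.235, -0.579, 0.231] pointing down, gripper open.
Joint ranges: [-3.01, 3.01], [-0.46, 2.08], [-1.47, 1.51], [0.13, 2.56], [-1, 4.14], [0.04, 2.09], [-2.66, 2.66]. Speed limits (rad/s): [2.57, 2.57, 3.14, 3.14, 3.14, 3.14, 3.14].

## Interface

Orientations are given as a unit quaternion [w, x, y, z].
In Python, from cell import * gives the robot as it stands.
- The arm moves only by the shell command python3 -m jog 'ROWS' [FORCE]. ROWS is JSON, one flat list of numbers, 5 for each row, row after row: the shift along the tool's x, y, z in cm, then the turn about the tool's z in rad, then the gripper command: -1 is shut, 1 is fully open, values between are in proportion. A call has 1 to 5 rows; each row is the pose to reach, as a shift and turn from the pose commanded when the call began, along the tool's axes at that moment; what a row does not reach only later rows make up. A row lasts 1/10 s, in which the tool goes at most 50 mm and 8.59 degrees, less where a joint would pass 70% of its speed; a pose out of reach is approached as far as the arm can. A call with a gripper value outside its range is refused whole. The fingers move at their own pace and stop on an object; FORCE is the grip in N (left out, the last holds). Time passes only in rows, so rows that repeat a pose let the fingers close. It gives the time, the measured TCP pose, the force, the opening and the grip force at its end, in the units of the state.
- state(): the state, without advancing time (a new reading comes with each control period).
- read_camera(name): name is "side" or "top" or "wrist"; returns the picture (400x640x3 uint8, blue, green, red); there is no depth.
- get_calibration(name): a dict with "vfov" (degrees; the focal length in pixels is half the picture's height over the tangent of half this angle, whatever the lens; pixels are square), "cx", "cy" (the principal point, pixels), "R" (3x3) and "t" (3): a world point X has camera coordinates R X + t; the wrist camera has in their place "tool_from_camera" (4x4, takes a point from camera to tool coordinates, whose origin is the TCP and whose axes are the flange's). Camera axes: x right, y down, z forward; pixel columns grow to the right and rows downward; lengths in m; the calibration is good to about 2 mm. A picture is of the moment at which its call begins: read the wrist's pose just before it. get_calibration takes no time and is no camera call.
- close_job(): hands the job in; it is judged then, once.
The state is a dict: "clock": time; "q": joint angles; "dq": joint speeds; "joint_torque": joint torques, N m; "tool_pos": TCP position; "tool_rot": TCP orientation; "force": force on the tool from outside, world axes, zero at the start; "ft_torque": the same for the moment, N m; "width": opening from 0.0 (shut) to 1.0 (fully open); "finger_force": force on a finger pad.
Only numpy, scipy, OpenCV 4.12 (cv2) and the standard library are available. Lean on these libraries where they do the work, as an engineer would, in place of code of your own. Each camera call takes 0.05 s, during which the arm holds its last target. There are 200 camera calls.

## Working session

There is one attempt and no reset: what is moved stays moved. The work goes in short steps, Python scripts to look and compute and a shell command to move; the robot and the scene stay as the last step left them, time stands still between calls to the robot, and variables do not carry over. Pictures are saved under pics/ and viewed, at most 10 in all, crops included, and the job is handed in when it is done.

```bash
ls; mkdir -p pics; cat > h.py <<'E'
from cell import *
import numpy as np, cv2
from scipy.spatial.transform import Rotation as Ro
def cal(n,s=None):
    c=get_calibration(n); f=200/np.tan(np.radians(c["vfov"])/2)
    if n=="wrist":
        T=np.eye(4); q=s["tool_rot"]; T[:3,:3]=Ro.from_quat([q[1],q[2],q[3],q[0]]).as_matrix(); T[:3,3]=s["tool_pos"]
        W=T@np.array(c["tool_from_camera"]); return f,c["cx"],c["cy"],W[:3,:3],W[:3,3]
    R=np.array(c["R"]); return f,c["cx"],c["cy"],R.T,-R.T@np.array(c["t"])
def ray(C,u,v,z):
    f,cx,cy,R,o=C; d=R@np.array([(u-cx)/f,(v-cy)/f,1]); return o+d*(z-o[2])/d[2]
def proj(C,X):
    f,cx,cy,R,o=C; p=R.T@(np.array(X)-o); return [f*p[0]/p[2]+cx,f*p[1]/p[2]+cy]
def yaw(s):
    q=s["tool_rot"]; M=Ro.from_quat([q[1],q[2],q[3],q[0]]).as_matrix(); return M
E
python3 - <<'E'
from h import *
s=state(); print(s)
a=read_camera("top");b=read_camera("side");cv2.imwrite("pics/top.png",a);cv2.imwrite("pics/side.png",b)
for n in("top","side","wrist"):print(n,get_calibration(n))
E
```

```text
pics
{'clock': 0.0, 'q': array([ 1.21877451,  0.69000861, -0.19446375,  1.56633381,  0.15727335,
        0.90247939, -0.21508385]), 'dq': array([-1.17570062e-03, -1.61774823e-04, -3.13050696e-04,  5.04155436e-04,
       -7.86448908e-04,  1.61849468e-03,  7.32063823e-05]), 'joint_torque': array([-2.45650281e-04, -5.39604163e+01, -1.26651283e+00, -1.58545196e+01,
        9.13901516e-03,  9.50848509e-03,  9.32499091e-06]), 'tool_pos': array([ 0.23489434, -0.57848927,  0.23047011]), 'tool_rot': array([-8.88919667e-04,  9.81445690e-01,  1.91738124e-01, -2.44602705e-04]), 'force': array([ 0.01873187, -0.20762318, -0.62026671]), 'ft_torque': array([ 0.01261618, -0.02852596,  0.0248978 ]), 'finger_force': 0.0, 'width': 0.996480438436017}
top {'vfov': 54.93900151194381, 'cx': 323.3107907901992, 'cy': 196.24374115833177, 'R': array([[ 0.02719213, -0.99961649, -0.00524059],
       [-0.99154383, -0.02630631, -0.12707796],
       [ 0.12689137,  0.00865179, -0.99187889]]), 't': array([0.01746246, 0.44619262, 1.2135507 ])}
side {'vfov': 50.33552700081857, 'cx': 316.4156521929994, 'cy': 202.2124146277805, 'R': array([[-0.12625377, -0.99198135,  0.00574288],
       [-0.56460754,  0.06709761, -0.82262764],
       [ 0.81564595, -0.10710231, -0.56855147]]), 't': array([0.07374519, 0.30100021, 1.13342988])}
wrist {'vfov': 58.752445810492524, 'cx': 323.83799688816276, 'cy': 200.83653406746663, 'tool_from_camera': array([[-2.26482810e-04, -9.50149747e-01, -3.11793852e-01,
         7.89131669e-02],
       [ 9.99999904e-01, -9.79866812e-05, -4.27785112e-04,
        -5.85119090e-05],
       [ 3.75908271e-04, -3.11793919e-01,  9.50149678e-01,
        -1.42704239e-01],
       [ 0.00000000e+00,  0.00000000e+00,  0.00000000e+00,
         1.00000000e+00]])}
```

View pics/top.png

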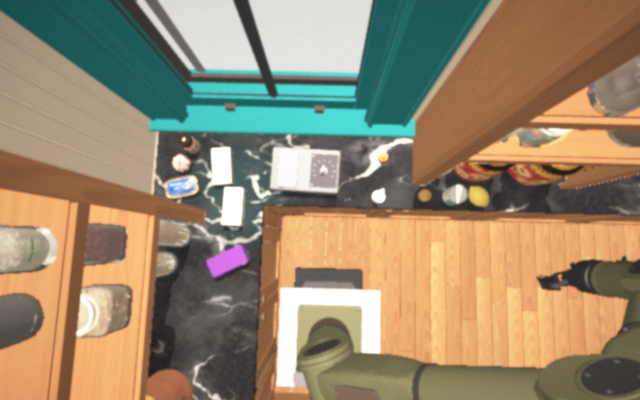

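View pics/side.png

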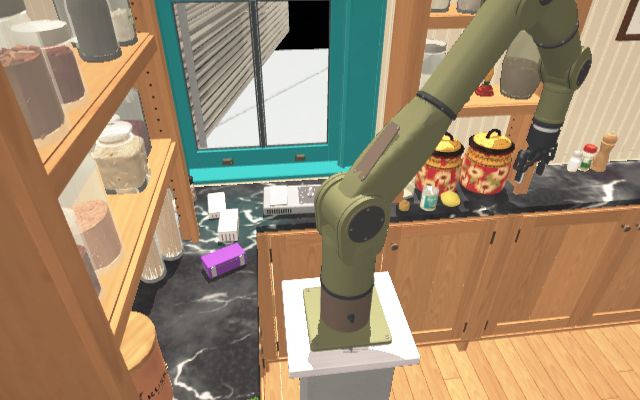

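The top view shows two white boxes at (221,166) and (232,207), with a purple look-alike at (228,260). The dryer is at (306,170), with the seat at about (290,168) and the shaft at about (323,170), and the knob at (379,196). The side view shows the white boxes at (217,205) and (228,225).

Candidates: the white boxes at (221,166) and (232,207), and the purple one at (228,260), which is not meant. I'll check their heights in a close crop.

```bash
python3 - <<'E'
from h import *
a=cv2.imread("pics/top.png");b=cv2.imread("pics/side.png")
A=cv2.resize(a[125:240,170:400][:,:],(800,400),interpolation=cv2.INTER_CUBIC)
B=cv2.resize(b[180:250,190:350],(457,200),interpolation=cv2.INTER_CUBIC)
o=np.zeros((600,800,3),np.uint8);o[:400]=A;o[400:,:457]=B;cv2.imwrite("pics/c1.png",o)
C=cal("top");S=cal("side")
for n,u,v,z in(("A",221,166,.04),("B",232,207,.04),("purple",228,260,.04),("dry",306,170,.04),("shaft",323,170,.068),("knob",379,196,.03)):print(n,ray(C,u,v,z).round(3))
print(C[4],S[4])
E
```

```text
A [0.534 0.363 0.04 ]
B [0.402 0.32  0.04 ]
purple [0.235 0.323 0.04 ]
dry [0.528 0.088 0.04 ]
shaft [0.524 0.032 0.068]
knob [ 0.451 -0.15   0.03 ]
[0.28795559 0.01869406 1.26048808] [-0.74521989  0.17435042  0.89160081]
```

View pics/c1.png

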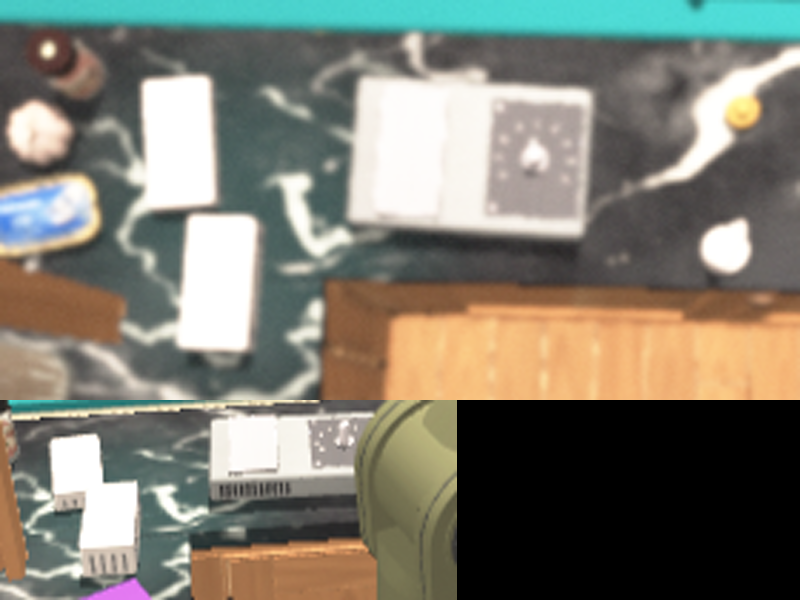

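Pixel reading: the near white box (232,207) shows a tall vented front face, so it is the deep cassette. The far one (221,166) is the shallow one. The purple box is ignored. The knob is at about (379,196), with its nose pointing up and slightly right. The shaft and its pointer are at (323,170).

```bash
cat >> h.py <<'E'
def go(x,y,z,yw=None,s=None):
    s=s or state(); M=yaw(s); d=M.T@(np.array([x,y,z])-s["tool_pos"])*100
    w=np.arctan2(M[1,0],M[0,0]); t=0 if yw is None else (-(yw-w)+np.pi/2)%np.pi-np.pi/2
    print("pos",s["tool_pos"].round(4),"yaw %.3f"%w,"-> rows",d.round(2),"turn %.3f"%t)
def rect(C,m,z):
    c=max(cv2.findContours(m.astype(np.uint8),0,2)[0],key=cv2.contourArea)
    p=cv2.boxPoints(cv2.minAreaRect(c)); P=np.array([ray(C,*q,z)[:2] for q in p])
    e=P[1]-P[0];f=P[2]-P[1]; l=e if np.hypot(*e)>np.hypot(*f) else f
    a=np.arctan2(l[1],l[0]); a=(a+np.pi/2)%np.pi-np.pi/2
    print("centre",P.mean(0).round(4),"size",np.hypot(*e).round(4),np.hypot(*f).round(4),"yaw %.3f"%a); return P.mean(0),a,c
E
python3 - <<'E'
from h import *
a=cv2.imread("pics/top.png");C=cal("top");S=cal("side")
g=a.min(2)
for n,(u0,u1,v0,v1),z,t in(("A",(205,235,140,190),.028,190),("B",(218,248,184,230),.044,190),("dryer",(265,350,140,200),.04,120)):
    m=np.zeros(g.shape,bool);m[v0:v1,u0:u1]=g[v0:v1,u0:u1]>t;print(n);rect(C,m,z)
print("post",ray(S,193,240,0).round(3),ray(S,180,240,0).round(3))
for z in(.1,.3,.5,.7):print("shelf corner",z,ray(C,205,218,z).round(3), "R", ray(C,415,165,z).round(3))
go(.42,-.2,.3,0)
E
```

```text
A
centre [0.5356 0.374 ] size 0.0796 0.1281 yaw 0.107
B
centre [0.4063 0.323 ] size 0.124 0.0742 yaw -0.029
dryer
centre [0.5419 0.1011] size 0.1657 0.2497 yaw 1.532
post [0.367 0.433 0.   ] [0.372 0.475 0.   ]
shelf corner 0.1 [0.361 0.385 0.1  ] R [ 0.541 -0.25   0.1  ]
shelf corner 0.3 [0.348 0.322 0.3  ] R [ 0.497 -0.204  0.3  ]
shelf corner 0.5 [0.336 0.259 0.5  ] R [ 0.453 -0.157  0.5  ]
shelf corner 0.7 [0.323 0.195 0.7  ] R [ 0.41  -0.111  0.7  ]
pos [ 0.2349 -0.5785  0.2306] yaw 0.386 -> rows [ 31.39 -28.12  -6.9 ] turn 0.386
```

```bash
python3 -m jog '[4,-3.5,-2,0.15,1, 8,-7,-4,0.3,1, 12,-10.5,-7,0.386,1, 16,-14,-7,0.386,1, 16,-14,-7,0.386,1]' && python3 -c "
from h import *
go(.42,-.2,.3,0)"
```

```text
clock: 0.6
tool_pos: [0.3333, -0.3849, 0.3022]
tool_rot: [-0.001, 1.0, 0.003, 0.001]
force: [0.6, -0.4, 0.2]
width: 1.0
finger_force: 0.0
pos [ 0.3333 -0.3849  0.3022] yaw 0.005 -> rows [  8.76 -18.45   0.26] turn 0.005
```

```bash
python3 -m jog '[2,-4,0,0,1, 4,-8,0,0,1, 6,-13,0,0,1, 8.8,-18.5,0,0,1, 8.8,-18.5,0,0,1]' && python3 -m jog '[2,-5,0,0,1, 4,-10,0,0,1, 6,-15,0,0,1, 8,-20,0,0,1, 8,-25,0,0,1]' && python3 -m jog '[0,-3,0,0,1, 0,-3,0,0,1, 0,-3,0,0,1]' && python3 -c "
from h import *
s=state();cv2.imwrite('pics/w1.png',read_camera('wrist'));import pickle;pickle.dump(s,open('w1.p','wb'));go(.41,.32,.3,0)"
```

```text
clock: 1.1
tool_pos: [0.4211, -0.1982, 0.3013]
tool_rot: [-0.001, 1.0, 0.004, 0.001]
force: [-0.3, -0.9, -0.9]
width: 0.999
finger_force: 0.0
clock: 1.6
tool_pos: [0.4991, 0.0331, 0.3011]
tool_rot: [0.0, 1.0, -0.0, 0.001]
force: [1.0, -0.7, 0.9]
width: 0.996
finger_force: 0.0
clock: 1.9
tool_pos: [0.4972, 0.0616, 0.3009]
tool_rot: [0.0, 1.0, 0.001, -0.0]
force: [0.4, -1.5, -0.1]
width: 0.997
finger_force: 0.0
pos [0.4972 0.0602 0.301 ] yaw -0.001 -> rows [ -8.75 -25.97   0.07] turn -0.001
```

View pics/w1.png

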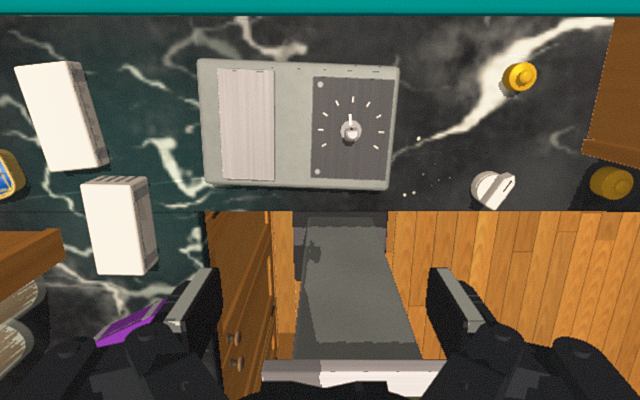

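The wrist view shows the seat at (217–275, 68–182), the shaft at about (350,130) with its pointer up at (351,115), and the knob at (490,188) with its nose up-right at (513,175). The deep cassette is at (118,225) and the shallow one at (60,115). I'll measure these and zoom in on the shaft and knob.

```bash
python3 - <<'E'
from h import *
import pickle
s=pickle.load(open('w1.p','rb'));C=cal("wrist",s);a=cv2.imread("pics/w1.png")
A=cv2.resize(a[95:165,310:390],(400,350),interpolation=cv2.INTER_CUBIC);B=cv2.resize(a[150:220,455:535],(400,350),interpolation=cv2.INTER_CUBIC)
D=cv2.resize(a[50:200,190:290],(400,250)) 
cv2.imwrite("pics/c2.png",np.hstack([A,B]))
g=a.min(2);print("grey",g[120,245],g[120,290],g[230,110],g[225,150],g[110,60],g[110,98],g[180,490])
def R(n,u0,u1,v0,v1,t,z):
    m=np.zeros(g.shape,np.uint8);m[v0:v1,u0:u1]=g[v0:v1,u0:u1]>t;m=cv2.morphologyEx(m,3,np.ones((5,5)));m=cv2.morphologyEx(m,2,np.ones((3,3)));print(n,cv2.boundingRect(m));return rect(C,m,z)
R("seat",208,283,62,190,(int(g[120,245])+int(g[120,290]))//2,.046)
R("B",75,165,172,280,(int(g[230,110])+int(g[225,150]))//2,.044)
R("A",10,115,55,175,(int(g[110,60])+int(g[110,98]))//2,.028)
for n,p in dict(TL=(217,69),TR=(273,69),BR=(275,182),BL=(221,182)).items():print(n,ray(C,*p,.046).round(4))
print("dryer top edge",ray(C,198,60,.04),ray(C,399,67,.04))
print("shaft",ray(C,350,128,.068).round(4))
E
```

```text
grey 188 163 231 96 231 43 230
seat (217, 68, 57, 112)
centre [0.5318 0.1473] size 0.0578 0.1213 yaw -0.021
B (80, 184, 64, 91)
centre [0.4055 0.3188] size 0.059 0.1273 yaw -0.009
A (14, 61, 84, 114)
centre [0.5369 0.3691] size 0.0656 0.1262 yaw 0.107
TL [0.5909 0.1734 0.046 ]
TR [0.591  0.1146 0.046 ]
BR [0.4683 0.1176 0.046 ]
BL [0.4682 0.1802 0.046 ]
dryer top edge [0.60005121 0.19435928 0.04      ] [ 0.59339844 -0.01871393  0.04      ]
shaft [0.5326 0.0339 0.068 ]
```

View pics/c2.png

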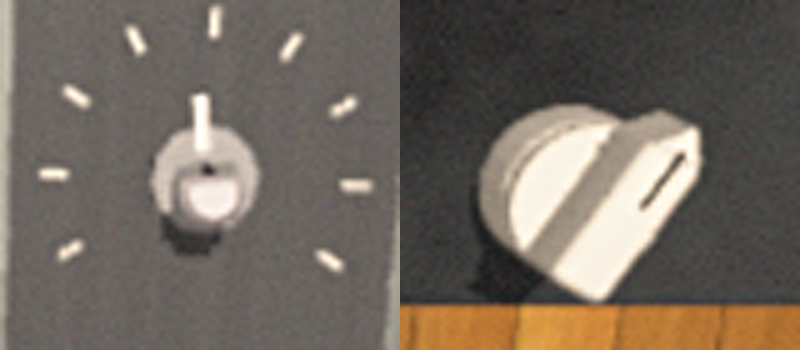

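```bash
python3 -m jog '[-1.5,-4.5,0,0,1, -3,-9,0,0,1, -5,-14,0,0,1, -7,-19,3,0,1, -9.2,-23,6,0.02,1]' && python3 -m jog '[0,-2.9,4,0,1, 0,-2.9,8,0,1, 0,-2.9,8,0,1, 0,-2.9,8,0,1]' && python3 - <<'E'
from h import *
import pickle
C=cal("top")
s=pickle.load(open('w1.p','rb'));W=cal("wrist",s)
P=lambda u,v,z:ray(W,u,v,z)[:2]
c=P(351,131,.042);t=P(310+201/5,95+95/5,.042);b=P(310+203/5,95+150/5,.042)
print("collar",c,"tip",P(352.4,134.6,.068),"pointer",np.arctan2(*(t-c)[::-1]),np.arctan2(*(t-b)[::-1]))
l0=P(455+642/5-80,150+208/5,.038);l1=P(455+684/5-80,150+153/5,.038);nose=P(455+700/5-80,150+135/5,.038);print("knobline",l0,l1,np.arctan2(*(l1-l0)[::-1]),"nose",nose)
e0=P(455+525/5-80,150+248/5,.018);
s=state();a=read_camera("wrist");cv2.imwrite("pics/w2.png",a);W=cal("wrist",s)
g=a.min(2);u,v=map(int,proj(W,[.405,.319,.044]));print(u,v,g[v,u])
m=(g>195).astype(np.uint8);m[:, :]=cv2.morphologyEx(m,3,np.ones((7,7)));m=cv2.morphologyEx(m,2,np.ones((5,5)))
n,L=cv2.connectedComponents(m);print(cv2.boundingRect((L==L[v,u]).astype(np.uint8)));rect(W,L==L[v,u],.044)
go(.405,.319,.008,-.02)
E
```

```text
clock: 2.45
tool_pos: [0.4144, 0.2772, 0.252]
tool_rot: [-0.001, 1.0, -0.012, 0.002]
force: [1.0, 0.6, -1.0]
width: 0.996
finger_force: 0.0
clock: 2.85
tool_pos: [0.4146, 0.3035, 0.1719]
tool_rot: [0.001, 1.0, -0.012, -0.0]
force: [-0.2, 0.4, 0.8]
width: 0.998
finger_force: 0.0
collar [0.52625583 0.03079068] tip [0.52576366 0.03121323] pointer 0.07268174735799882 0.06175290257919991
knobline [ 0.45455606 -0.1529813 ] [ 0.46811518 -0.16073668] -0.5195523612925685 nose [ 0.47249464 -0.16377178]
304 200 219
(265, 126, 76, 140)
centre [0.4058 0.3202] size 0.0562 0.1166 yaw -0.009
pos [0.4153 0.3042 0.173 ] yaw -0.024 -> rows [-1.1  -1.46 16.5 ] turn -0.004
```

View pics/w2.png

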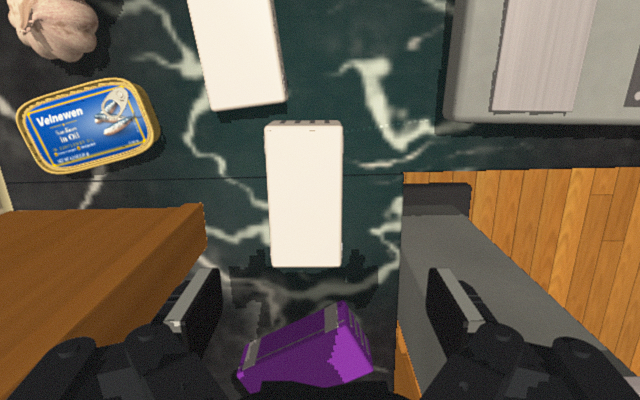

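The deep cassette sits at (304,195) with its edges straight, and the purple box is apart at (305,350). A wooden shelf corner at (205,205) is near the left finger, so I'll triangulate it before descending.

```bash
python3 - <<'E'
from h import *
import pickle
W1=cal("wrist",pickle.load(open('w1.p','rb')));W2=cal("wrist",state())
for z in(0,.05,.1,.15,.2):print(z,ray(W1,62,233,z).round(3),ray(W2,205,205,z).round(3),ray(W2,205,240,z).round(3))
E
```

```text
0 [0.384 0.416 0.   ] [0.39  0.416 0.   ] [0.354 0.421 0.   ]
0.05 [0.406 0.376 0.05 ] [0.406 0.398 0.05 ] [0.376 0.402 0.05 ]
0.1 [0.427 0.336 0.1  ] [0.423 0.38  0.1  ] [0.398 0.383 0.1  ]
0.15 [0.449 0.296 0.15 ] [0.439 0.362 0.15 ] [0.42  0.364 0.15 ]
0.2 [0.471 0.256 0.2  ] [0.456 0.344 0.2  ] [0.443 0.346 0.2  ]
```

```bash
python3 -m jog '[-0.5,-0.8,3,0,1, -0.9,-1.6,7,0,1, -0.9,-1.6,10,0,1, -0.9,-1.6,10,0,1]' && python3 -c "
from h import *
go(.406,.32,.008,-.015)"
```

```text
clock: 3.3
tool_pos: [0.4051, 0.3204, 0.0709]
tool_rot: [0.001, 1.0, -0.011, -0.001]
force: [-0.4, -1.3, 0.3]
width: 1.001
finger_force: 0.0
pos [0.4051 0.3204 0.0709] yaw -0.022 -> rows [0.1  0.02 6.29] turn -0.007
```

```bash
python3 -m jog '[0,0,2,0,1, 0,0,4,0,1, 0,0,5.5,0,1, 0,0,6.2,0,1, 0,0,6.2,0,1]' 40 && python3 -m jog '[0,0,0,0,-1, 0,0,0,0,-1, 0,0,0,0,-1, 0,0,0,0,-1, 0,0,0,0,-1]' 40 && python3 -m jog '[0,0,0,0,-1, 0,0,0,0,-1, 0,0,0,0,-1, 0,0,0,0,-1, 0,0,0,0,-1]'
```

```text
clock: 3.8
tool_pos: [0.4065, 0.3218, 0.011]
tool_rot: [-0.001, 1.0, -0.011, 0.001]
force: [-0.2, -0.8, -0.2]
width: 1.002
finger_force: 0.0
clock: 4.3
tool_pos: [0.4058, 0.3211, 0.0111]
tool_rot: [0.0, 1.0, -0.011, 0.001]
force: [-1.1, -2.1, 7.4]
width: 0.697
finger_force: 43.4
clock: 4.8
tool_pos: [0.4058, 0.3211, 0.0111]
tool_rot: [0.0, 1.0, -0.011, 0.001]
force: [0.0, -2.1, 7.9]
width: 0.694
finger_force: 43.4
```

```bash
python3 -m jog '[0,0,-4,0,-1, 0,0,-8,0,-1, 0,0,-12,0,-1, 0,0,-14,0,-1, 0,0,-14,0,-1]' && python3 - <<'E'
from h import *
import pickle
s=pickle.load(open('w1.p','rb'));W=cal("wrist",s);a=cv2.imread("pics/w1.png");g=cv2.GaussianBlur(a.min(2),(3,3),0)
for t in(172,176,180):
    m=np.zeros(g.shape,np.uint8);m[62:190,208:283]=g[62:190,208:283]>t;m=cv2.morphologyEx(m,3,np.ones((7,7)));m=cv2.morphologyEx(m,2,np.ones((5,5)))
    c=max(cv2.findContours(m,0,1)[0],key=cv2.contourArea)[:,0]
    X=np.array([ray(W,*p,.046)[:2] for p in c],np.float32);print(cv2.minAreaRect(X*1000))
# dryer rear edge
E=[]
for u in range(215,385,5):
    col=g[45:75,u].astype(float);v=45+np.argmax(np.abs(np.diff(col)));E.append(ray(W,u,v+.5,.04)[:2])
E=np.array(E);p=np.polyfit(E[:,1],E[:,0],1);r=E[:,0]-np.polyval(p,E[:,1]);k=abs(r)<.003;p=np.polyfit(E[k,1],E[k,0],1);print("rear edge yaw",-np.arctan(p[0]),k.sum(),np.polyval(p,.09))
go(.5295,.1468,.2,-.03)
E
```

```text
clock: 5.3
tool_pos: [0.4066, 0.323, 0.1528]
tool_rot: [-0.002, 1.0, -0.01, 0.002]
force: [0.7, 0.7, -2.7]
width: 0.693
finger_force: 46.3
((532.008056640625, 146.99609375), (57.93264389038086, 118.33332824707031), 87.72799682617188)
((532.1290893554688, 146.69403076171875), (57.117645263671875, 117.89962005615234), 87.6218032836914)
((532.2276000976562, 146.734130859375), (56.886531829833984, 116.15292358398438), 87.4615249633789)
rear edge yaw -0.03676124400548406 32 0.598460952941223
pos [0.4066 0.323  0.1528] yaw -0.021 -> rows [12.67 17.34 -4.73] turn 0.009
```

```bash
python3 -m jog '[2.5,3.5,0,0,-1, 5,7,0,0,-1, 7.5,10.5,0,0.01,-1, 10,14,0,0.017,-1, 12.8,17.4,0,0.017,-1]' && python3 -m jog '[0,0,3,0,-1, 0,0,4.5,0,-1, 0,0,4.5,0,-1]' && python3 - <<'E'
from h import *
s=state();cv2.imwrite("pics/w3.png",read_camera("wrist"));go(.531,.1468,.0575,-.038,s)
E
```

```text
clock: 5.8
tool_pos: [0.5288, 0.1432, 0.1482]
tool_rot: [0.001, 1.0, -0.018, -0.002]
force: [0.4, 0.1, -2.9]
width: 0.696
finger_force: 46.2
clock: 6.1
tool_pos: [0.5269, 0.144, 0.1015]
tool_rot: [0.001, 1.0, -0.019, -0.003]
force: [-1.2, 0.7, -2.4]
width: 0.693
finger_force: 46.0
pos [0.5269 0.144  0.1015] yaw -0.038 -> rows [ 0.42 -0.31  4.4 ] turn 0.000
```

View pics/w3.png

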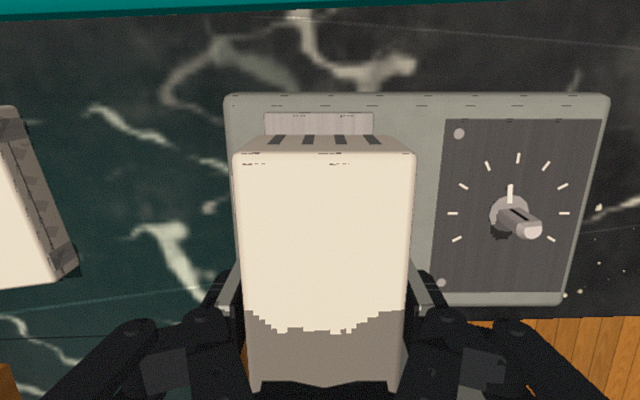

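The cassette is held square. Its rear top edge runs (234,153) to (415,152), and the seat's rear edge shows at (265,113) to (373,112). I'll compute the offset from these.

```bash
python3 - <<'E'
from h import *
s=state();W=cal("wrist",s)
S=[ray(W,u,v,.046) for u,v in((264.5,112.5),(373.5,112))];K=[ray(W,u,v,.1344) for u,v in((233.5,153),(415,152.5))]
for n,P in(("seat",S),("cass",K)):
    d=P[1]-P[0];print(n,((P[0]+P[1])/2).round(4),np.hypot(*d[:2]).round(4),"yaw",np.arctan2(d[0],-d[1]).round(3))
print("tip?",ray(W,530,230,.068),"collar",ray(W,509,212,.042))
E
```

```text
seat [0.5921 0.1446 0.046 ] 0.0595 yaw -0.033
cass [0.5864 0.1422 0.1344] 0.0571 yaw -0.035
tip? [0.52756253 0.03277056 0.068     ] collar [0.52830643 0.03133993 0.042     ]
```

```bash
python3 -m jog '[0.47,-0.25,1,0,-1, 0.47,-0.25,2,0,-1, 0.47,-0.25,3,0,-1, 0.47,-0.25,3.5,0,-1, 0.47,-0.25,3.5,0,-1]' && python3 -c "
from h import *
go(.5317,.1466,.0573,-.035)"
```

```text
clock: 6.65
tool_pos: [0.5336, 0.1474, 0.0688]
tool_rot: [0.0, 1.0, -0.018, -0.001]
force: [-0.2, -1.0, -2.7]
width: 0.693
finger_force: 46.2
pos [0.5336 0.1474 0.0688] yaw -0.037 -> rows [-0.19  0.09  1.15] turn -0.002
```

```bash
python3 -m jog '[-0.1,0.05,0.5,0,-1, -0.1,0.05,0.9,0,-1, -0.1,0.05,1.15,0,-1, -0.1,0.05,1.15,0,-1, -0.1,0.05,1.15,0,-1]' && python3 -c "
from h import *
go(.5317,.1466,.0573,-.035)"
```

```text
clock: 7.15
tool_pos: [0.5334, 0.1471, 0.0582]
tool_rot: [-0.0, 1.0, -0.019, 0.0]
force: [-0.5, -0.0, -3.3]
width: 0.693
finger_force: 46.2
pos [0.5334 0.1471 0.0582] yaw -0.037 -> rows [-0.17  0.06  0.09] turn -0.002
```

```bash
python3 -m jog '[-0.15,0.05,0,0,-1, -0.15,0.05,0.15,0,-1, -0.15,0.05,0.2,0,-1, -0.15,0.05,0.2,0,-1]' && python3 -m jog '[0,0,0,0,0.7, 0,0,0,0,0.9, 0,0,0,0,1, 0,0,0,0,1, 0,0,0,0,1]' && python3 -m jog '[0,0,-4,0,1, 0,0,-8,0,1, 0,0,-12,0,1, 0,0,-14,0,1, 0,0,-14,0,1]' && python3 - <<'E'
from h import *
s=state();a=read_camera("wrist");cv2.imwrite("pics/w4.png",a);go(.537,.3675,.2,.107,s)
import pickle;pickle.dump(s,open('w4.p','wb'))
W=cal("wrist",s);g=cv2.GaussianBlur(a.min(2),(3,3),0)
m=(g>200).astype(np.uint8);m=cv2.morphologyEx(m,3,np.ones((7,7)));m=cv2.morphologyEx(m,2,np.ones((5,5)));u,v=map(int,proj(W,[.532,.1467,.09]));n,L=cv2.connectedComponents(m)
c=cv2.findContours((L==L[v,u]).astype(np.uint8),0,1)[0][0][:,0];X=np.array([ray(W,*p,.09)[:2] for p in c],np.float32);print((u,v),cv2.minAreaRect(X*1000))
E
```

```text
clock: 7.55
tool_pos: [0.5317, 0.1466, 0.0572]
tool_rot: [0.0, 1.0, -0.019, 0.0]
force: [-2.5, 0.3, 6.6]
width: 0.694
finger_force: 47.4
clock: 8.05
tool_pos: [0.5319, 0.1466, 0.0561]
tool_rot: [0.0, 1.0, -0.019, 0.0]
force: [-0.2, -0.6, -0.2]
width: 1.001
finger_force: 0.0
clock: 8.55
tool_pos: [0.5338, 0.1473, 0.1992]
tool_rot: [-0.001, 1.0, -0.019, 0.003]
force: [1.3, -0.5, 0.1]
width: 1.002
finger_force: 0.0
pos [0.5338 0.1473 0.1992] yaw -0.038 -> rows [ -0.51 -22.01  -0.03] turn -0.145
(324, 199) ((531.4475708007812, 146.6116943359375), (56.614349365234375, 115.34544372558594), 87.8521499633789)
```

View pics/w4.png

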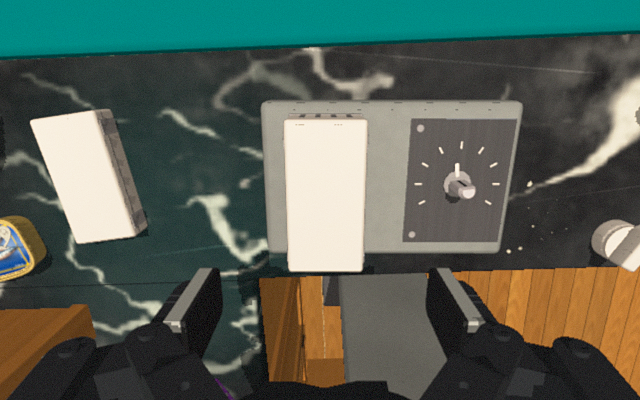

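The deep cassette sits squarely on the seat, with its top at (286–366, 118–271). The shallow one is at (85,180), turned a little. Moving above it.

```bash
python3 -m jog '[0,-4.5,0,0,1, 0,-9,0,-0.05,1, -0.2,-13.5,0,-0.1,1, -0.4,-18,0,-0.145,1, -0.5,-22,0,-0.145,1]' && python3 -m jog '[0,0,2,0,1, 0,0,4,0,1, 0,0,4,0,1]' && python3 - <<'E'
from h import *
s=state();a=read_camera("wrist");cv2.imwrite("pics/w5.png",a)
W=cal("wrist",s);g=cv2.GaussianBlur(a.min(2),(3,3),0)
m=(g>195).astype(np.uint8);m=cv2.morphologyEx(m,3,np.ones((7,7)));m=cv2.morphologyEx(m,2,np.ones((5,5)));u,v=map(int,proj(W,[.537,.369,.028]));n,L=cv2.connectedComponents(m)
c=cv2.findContours((L==L[v,u]).astype(np.uint8),0,1)[0][0][:,0];X=np.array([ray(W,*p,.028)[:2] for p in c],np.float32);r=cv2.minAreaRect(X*1000);print((u,v),g[v,u],r)
go(r[0][0]/1000,r[0][1]/1000,.008,.1,s)
E
```

```text
clock: 9.1
tool_pos: [0.5335, 0.3686, 0.1939]
tool_rot: [0.001, 0.998, 0.055, -0.002]
force: [0.6, -0.2, -0.4]
width: 0.999
finger_force: 0.0
clock: 9.4
tool_pos: [0.5322, 0.3648, 0.1514]
tool_rot: [0.003, 0.999, 0.054, -0.004]
force: [-0.0, -0.2, -0.2]
width: 1.001
finger_force: 0.0
(318, 182) 223 ((538.80029296875, 367.38543701171875), (116.53865051269531, 56.93069076538086), 6.056366443634033)
pos [0.5322 0.3648 0.1514] yaw 0.109 -> rows [ 0.8  -0.27 14.33] turn 0.009
```

```bash
python3 -m jog '[0.4,-0.2,3,0,1, 0.65,-0.3,6,0,1, 0.65,-0.3,9,0,1, 0.65,-0.3,11,0,1, 0.65,-0.3,11,0,1]' && python3 -c "
from h import *
go(.5388,.3674,.005,.1057)"
```

```text
clock: 9.95
tool_pos: [0.5396, 0.3686, 0.0436]
tool_rot: [0.002, 0.999, 0.054, -0.002]
force: [-1.4, -0.4, -0.2]
width: 0.998
finger_force: 0.0
pos [0.5396 0.3686 0.0436] yaw 0.107 -> rows [-0.07  0.1   3.86] turn 0.002
```

```bash
python3 -m jog '[-0.07,0.1,2,0,1, -0.07,0.1,3,0,1, -0.07,0.1,3.7,0,1, -0.07,0.1,3.7,0,1, -0.07,0.1,3.7,0,1]' 40 && python3 -m jog '[0,0,0,0,-1, 0,0,0,0,-1, 0,0,0,0,-1, 0,0,0,0,-1, 0,0,0,0,-1]' 40 && python3 -m jog '[0,0,0,0,-1, 0,0,0,0,-1]' && python3 -m jog '[0,0,-4,0,-1, 0,0,-8,0,-1, 0,0,-12,0,-1, 0,0,-16,0,-1, 0,0,-17,0,-1]' && python3 -c "
from h import *
go(.5315,.1466,.145,-.037)"
```

```text
clock: 10.45
tool_pos: [0.541, 0.3697, 0.0099]
tool_rot: [-0.0, 0.999, 0.054, 0.0]
force: [0.7, 0.1, 0.4]
width: 0.998
finger_force: 0.0
clock: 10.95
tool_pos: [0.5411, 0.3694, 0.0101]
tool_rot: [-0.0, 0.999, 0.054, 0.001]
force: [-0.7, -0.9, 6.4]
width: 0.69
finger_force: 44.8
clock: 11.15
tool_pos: [0.5411, 0.3694, 0.0101]
tool_rot: [-0.0, 0.999, 0.054, 0.001]
force: [-0.4, -1.0, 6.5]
width: 0.695
finger_force: 44.8
clock: 11.65
tool_pos: [0.5426, 0.3712, 0.184]
tool_rot: [-0.003, 0.999, 0.054, 0.003]
force: [0.4, 0.7, -1.8]
width: 0.694
finger_force: 44.9
pos [0.5426 0.3712 0.184 ] yaw 0.108 -> rows [-3.55 22.23  3.77] turn 0.145
```

```bash
python3 -m jog '[-0.6,4.5,0,0.05,-1, -1.2,9,0,0.1,-1, -1.8,13.5,0,0.145,-1, -2.5,18,0,0.145,-1, -3.3,22.2,0,0.145,-1]' && python3 -m jog '[0,0,2,0,-1, 0,0,4,0,-1, 0,0,4,0,-1, 0,0,4,0,-1]' && python3 - <<'E'
from h import *
s=state();cv2.imwrite("pics/w6.png",read_camera("wrist"));go(.534,.1466,.1005,-.037,s)
import pickle;pickle.dump(s,open('w6.p','wb'))
E
```

```text
clock: 12.15
tool_pos: [0.5307, 0.1425, 0.1782]
tool_rot: [0.001, 1.0, -0.019, -0.001]
force: [1.2, 0.3, -1.8]
width: 0.692
finger_force: 44.8
clock: 12.55
tool_pos: [0.531, 0.1452, 0.1387]
tool_rot: [0.0, 1.0, -0.018, -0.001]
force: [-0.3, -0.1, -1.5]
width: 0.694
finger_force: 44.8
pos [0.531  0.1452 0.1387] yaw -0.037 -> rows [ 0.3  -0.15  3.82] turn 0.000
```

View pics/w6.png

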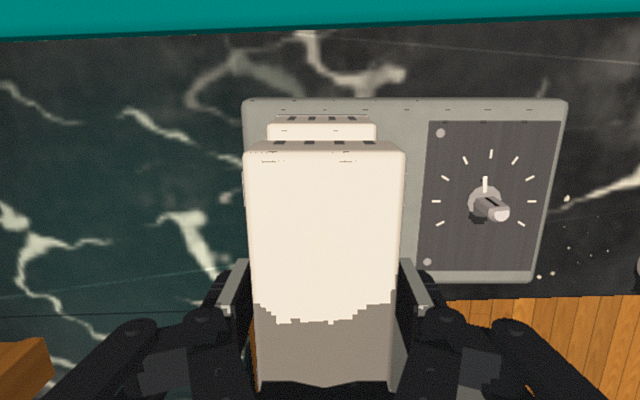

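The shallow cassette is held over the deep one. The deep one's rear top edge runs (267,124) to (376,123), and the shallow one's (244,153) to (404,152). I'll compute the offset between them.

```bash
python3 - <<'E'
from h import *
import pickle
s=pickle.load(open('w6.p','rb'));W=cal("wrist",s);zt=s["tool_pos"][2]-.0101+.028
for n,z,p in(("deep",.09,((267,124),(376,123))),("shal",zt,((244,153),(404.5,152)))):
    P=[ray(W,u,v,z) for u,v in p];d=P[1]-P[0];print(n,((P[0]+P[1])/2).round(4),np.hypot(*d[:2]).round(4),"yaw",np.arctan2(d[0],-d[1]).round(3))
E
```

```text
deep [0.5902 0.1439 0.09  ] 0.0576 yaw -0.028
shal [0.587  0.1427 0.1566] 0.0568 yaw -0.031
```

```bash
python3 -m jog '[0.3,-0.13,1,0,-1, 0.3,-0.13,2,0,-1, 0.3,-0.13,3,0,-1, 0.3,-0.13,3.4,0,-1, 0.3,-0.13,3.4,0,-1]' && python3 -m jog '[0,0,0,0,-1, 0,0,0,0,-1]' && python3 -c "
from h import *
go(.534,.1465,.1,-.037)"
```

```text
clock: 13.1
tool_pos: [0.5339, 0.146, 0.1042]
tool_rot: [0.0, 1.0, -0.018, -0.001]
force: [-0.0, -0.0, -1.0]
width: 0.688
finger_force: 44.8
clock: 13.3
tool_pos: [0.5349, 0.1463, 0.1055]
tool_rot: [-0.0, 1.0, -0.019, 0.0]
force: [0.0, 0.2, -1.4]
width: 0.691
finger_force: 44.8
pos [0.5349 0.1463 0.1055] yaw -0.037 -> rows [-0.09 -0.01  0.55] turn -0.000
```

Lower to contact, release, rise, then look over the stack and towards the knob.

```bash
python3 -m jog '[-0.07,0,0.3,0,-1, -0.07,0,0.5,0,-1, -0.07,0,0.6,0,-1, -0.07,0,0.6,0,-1, -0.07,0,0.6,0,-1]' && python3 -m jog '[0,0,0,0,0.7, 0,0,0,0,0.9, 0,0,0,0,1, 0,0,0,0,1, 0,0,0,0,1]' && python3 -m jog '[0,0,-4,0,1, 0,0,-8,0,1, 0,0,-12,0,1, 0,0,-14,0,1, 0,0,-14,0,1]' && python3 - <<'E'
from h import *
s=state();a=read_camera("wrist");cv2.imwrite("pics/w7.png",a)
W=cal("wrist",s);g=cv2.GaussianBlur(a.min(2),(3,3),0)
m=(g>200).astype(np.uint8);m=cv2.morphologyEx(m,3,np.ones((7,7)));m=cv2.morphologyEx(m,2,np.ones((5,5)));u,v=map(int,proj(W,[.532,.1467,.118]));n,L=cv2.connectedComponents(m)
c=cv2.findContours((L==L[v,u]).astype(np.uint8),0,1)[0][0][:,0];X=np.array([ray(W,*p,.118)[:2] for p in c],np.float32);print((u,v),cv2.minAreaRect(X*1000))
go(.47,-.14,.25,-.52,s);go(.47,-.14,.25,0,s)
E
```

```text
clock: 13.8
tool_pos: [0.5339, 0.1462, 0.1001]
tool_rot: [0.0, 1.0, -0.019, 0.0]
force: [-2.7, 0.2, 8.6]
width: 0.693
finger_force: 45.9
clock: 14.3
tool_pos: [0.5339, 0.1462, 0.099]
tool_rot: [0.0, 1.0, -0.019, -0.0]
force: [-0.3, 0.0, -0.6]
width: 1.002
finger_force: 0.0
clock: 14.8
tool_pos: [0.5359, 0.147, 0.2423]
tool_rot: [-0.001, 1.0, -0.019, 0.003]
force: [0.4, 1.1, 0.1]
width: 0.996
finger_force: 0.0
(324, 196) ((531.2592163085938, 146.3163299560547), (56.80268859863281, 115.87089538574219), 87.87516784667969)
pos [0.5359 0.147  0.2423] yaw -0.038 -> rows [-5.51 28.92 -0.88] turn 0.482
pos [0.5359 0.147  0.2423] yaw -0.038 -> rows [-5.51 28.92 -0.88] turn -0.038
```

The stack is in line. Now go above the knob.

```bash
python3 -m jog '[-1,4.9,0,0.1,1, -2,9.8,0,0.2,1, -3,14.6,0,0.3,1, -4,19.4,0,0.4,1, -5,24.2,0,0.482,1]' && python3 -c "
from h import *
go(.455,-.15,.17,-.52)"
```

```text
clock: 15.35
tool_pos: [0.4732, -0.0954, 0.2377]
tool_rot: [0.0, 0.966, -0.258, -0.001]
force: [1.1, -0.5, 0.5]
width: 0.997
finger_force: 0.0
pos [ 0.4732 -0.0954  0.2377] yaw -0.523 -> rows [1.17 5.63 6.78] turn -0.003
```

```bash
python3 -m jog '[0.5,2.5,2,0,1, 1,5,5,0,1, 1.1,5.5,6.7,0,1, 1.1,5.5,6.7,0,1, 1.1,5.5,6.7,0,1]' && python3 - <<'E'
from h import *
import pickle
s=state();a=read_camera("wrist");pickle.dump(s,open('w8.p','wb'));go(.455,-.15,.17,-.52,s)
W=cal("wrist",s);u,v=map(int,proj(W,[.452,-.15,.03]));print(u,v)
u0,v0=max(u-100,0),max(v-90,0);cv2.imwrite("pics/w8.png",a);cv2.imwrite("pics/c8.png",cv2.resize(a[v0:v0+150,u0:u0+200],(800,600),interpolation=cv2.INTER_CUBIC));print(u0,v0)
E
```

```text
clock: 15.85
tool_pos: [0.4569, -0.1463, 0.1715]
tool_rot: [-0.0, 0.967, -0.256, -0.001]
force: [-0.3, 1.0, -0.6]
width: 0.997
finger_force: 0.0
pos [ 0.4569 -0.1463  0.1715] yaw -0.519 -> rows [0.02 0.42 0.15] turn 0.001
329 187
229 97
```

View pics/c8.png

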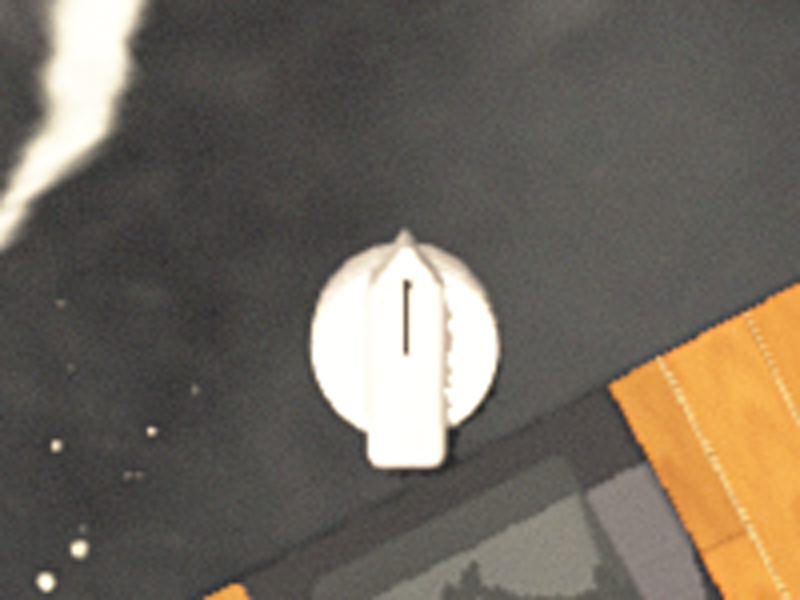

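The crop shows the knob's bar upright in the picture, so it lies along the tool's x. The nose is at crop (405,232) and the back end at (407,467), which is full-picture (330,155) and (331,214).

```bash
python3 - <<'E'
from h import *
import pickle
s=pickle.load(open('w8.p','rb'));W=cal("wrist",s)
N=ray(W,229+405/4,97+240/4,.037)[:2];B=ray(W,229+407/4,97+465/4,.038)[:2];d=N-B;l=np.hypot(*d);print(N,B,l,np.arctan2(d[1],d[0]))
A=B+d/l*.020;print(A)
l0=ray(W,229+406/4,97+283/4,.038)[:2];l1=ray(W,229+406/4,97+353/4,.038)[:2];e=l0-l1;print("line",np.arctan2(e[1],e[0]))
go(A[0],A[1],.05,np.arctan2(d[1],d[0]));print()
E
```

```text
[ 0.47515415 -0.16343475] [ 0.43407434 -0.14073985] 0.04693196744384306 -0.5047288210965769
[ 0.45158045 -0.15041126]
line -0.5129554410753876
pos [ 0.4576 -0.146   0.1722] yaw -0.518 -> rows [-0.3   0.68 12.22] turn -0.013
```

```bash
python3 -m jog '[-0.2,0.5,4,-0.01,1, -0.3,0.65,8,-0.01,1, -0.3,0.65,11,-0.01,1, -0.3,0.65,12.2,-0.01,1, -0.3,0.65,12.2,-0.01,1]' && python3 -m jog '[0,0,1.5,0,1, 0,0,2.5,0,1, 0,0,2.5,0,1, 0,0,2.5,0,1]' && python3 -c "
from h import *
go(.4516,-.1504,.020,-.508)"
```

```text
clock: 16.4
tool_pos: [0.4516, -0.1502, 0.0496]
tool_rot: [-0.0, 0.968, -0.251, -0.001]
force: [-0.3, 0.3, 0.1]
width: 0.996
finger_force: 0.0
clock: 16.8
tool_pos: [0.4519, -0.1512, 0.026]
tool_rot: [0.0, 0.968, -0.252, 0.001]
force: [0.9, 0.4, 1.5]
width: 1.005
finger_force: 0.0
pos [ 0.4519 -0.1512  0.026 ] yaw -0.509 -> rows [-0.06 -0.05  0.6 ] turn -0.001
```

```bash
python3 -m jog '[0,0,0.5,0,1, 0,0,0.5,0,0.3, 0,0,0.5,0,0, 0,0,0.5,0,-0.3, 0,0,0.5,0,-0.4]' 60 && python3 -m jog '[0,0,0,0,-1, 0,0,0,0,-1, 0,0,0,0,-1, 0,0,0,0,-1, 0,0,0,0,-1]' 60 && python3 -m jog '[0,0,0,0,-1, 0,0,0,0,-1]'
```

```text
clock: 17.3
tool_pos: [0.4515, -0.1511, 0.0203]
tool_rot: [0.0, 0.968, -0.252, 0.0]
force: [0.1, 0.1, -0.6]
width: 0.329
finger_force: 0.0
clock: 17.8
tool_pos: [0.4516, -0.1511, 0.0204]
tool_rot: [0.0, 0.968, -0.252, 0.0]
force: [0.3, 0.5, 5.6]
width: 0.17
finger_force: 59.2
clock: 18.0
tool_pos: [0.4515, -0.1511, 0.0204]
tool_rot: [0.0, 0.968, -0.252, 0.0]
force: [-0.3, 0.8, 5.5]
width: 0.174
finger_force: 59.2
```

```bash
python3 -m jog '[0,0,-4,0,-1, 0,0,-8,0,-1, 0,0,-12,0,-1, 0,0,-13,0,-1, 0,0,-13,0,-1]' 100 && python3 -m jog '[-1.5,-3.5,0,-0.14,-1, -3,-7,0,-0.28,-1, -4.5,-10.5,0,-0.42,-1, -6,-14,0,-0.56,-1, -7.2,-16.8,0,-0.57,-1]' && python3 -m jog '[0,0,0,0,-1, 0,0,0,0,-1, 0,0,0,0,-1]' && python3 - <<'E'
from h import *
import pickle
s=state();a=read_camera("wrist");pickle.dump(s,open('w9.p','wb'));go(.5275,.0315,.15,.065,s)
cv2.imwrite("pics/w9.png",a)
W=cal("wrist",s);u,v=map(int,proj(W,[.5275,.0315,.042]));u0,v0=max(u-50,0),max(v-40,0);print(u0,v0)
A=cv2.resize(a[v0:v0+75,u0:u0+100],(800,600),interpolation=cv2.INTER_CUBIC);o=np.hstack([cv2.resize(A,(400,300)),np.zeros((300,400,3),np.uint8)])
o[:250,400:]=cv2.resize(a,(400,250));cv2.imwrite("pics/c9.png",np.vstack([A[:,:]])if 0 else cv2.vconcat([o,cv2.resize(a[250:400,100:500],(800,300))]))
E
```

```text
clock: 18.5
tool_pos: [0.4523, -0.1514, 0.1513]
tool_rot: [-0.0, 0.968, -0.252, 0.002]
force: [0.7, -0.3, -1.1]
width: 0.158
finger_force: 100.2
clock: 19.0
tool_pos: [0.4694, 0.0332, 0.1482]
tool_rot: [-0.001, 0.999, 0.033, -0.002]
force: [0.5, 0.1, -0.6]
width: 0.159
finger_force: 100.2
clock: 19.3
tool_pos: [0.4694, 0.0292, 0.149]
tool_rot: [0.001, 1.0, 0.03, -0.001]
force: [0.1, -0.5, -0.1]
width: 0.16
finger_force: 100.2
pos [0.4694 0.0292 0.149 ] yaw 0.059 -> rows [ 5.81  0.12 -0.11] turn -0.006
275 75
```

View pics/c9.png

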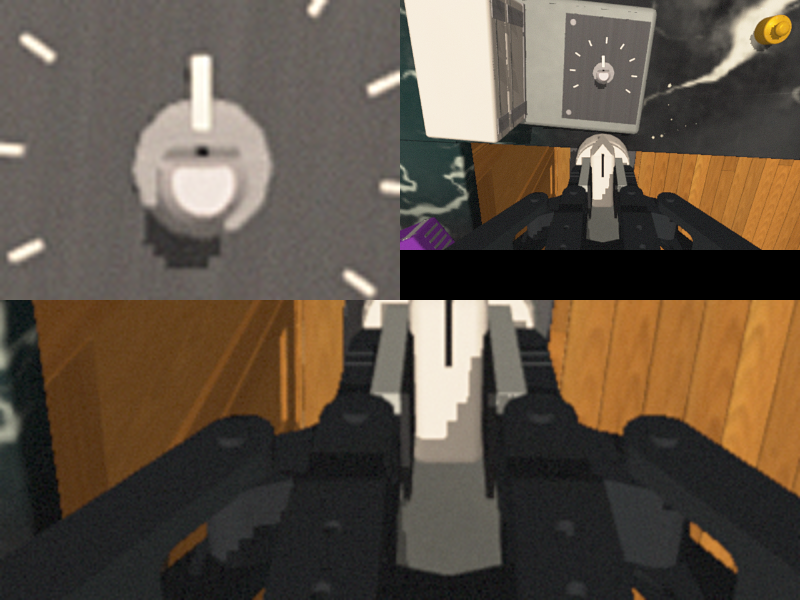

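In the crop, the pointer is vertical at column 201, so the flat looks along the tool's x (yaw about 0.06). The tip's D is at crop (203,184) and the collar centre at (202,167). The knob in the grip is straight, with its line vertical.

```bash
python3 - <<'E'
from h import *
import pickle
s=pickle.load(open('w9.p','rb'));W=cal("wrist",s);P=lambda u,v,z:ray(W,275+u/4,75+v/4,z)[:2]
t=P(203,184,.068);c=P(202,167,.042);a=P(201,55,.042);b=P(201,128,.042);print(t,c,"pointer",np.arctan2(*(a-c)[::-1]),np.arctan2(*(a-b)[::-1]))
x,y=(t+c)/2;print(x,y);go(x,y,.105,.06)
E
```

```text
[0.52657894 0.03110947] [0.526854   0.03113699] pointer 0.0694389548475557 0.06007793048107732
0.5267164727535071 0.031123229080916533
pos [0.4697 0.029  0.1493] yaw 0.058 -> rows [5.72 0.12 4.42] turn -0.002
```

```bash
python3 -m jog '[3,0.1,0,0,-1, 5.7,0.1,2,0,-1, 5.7,0.1,4,0,-1, 5.7,0.1,4.4,0,-1, 5.7,0.1,4.4,0,-1]' && python3 -m jog '[0,0,0,0,-1, 0,0,0,0,-1]' && python3 -c "
from h import *
go(.5267,.0311,.092,.063)"
```

```text
clock: 19.85
tool_pos: [0.5259, 0.0319, 0.1054]
tool_rot: [0.001, 1.0, 0.03, -0.002]
force: [0.1, 0.5, 0.1]
width: 0.155
finger_force: 100.2
clock: 20.05
tool_pos: [0.5275, 0.033, 0.107]
tool_rot: [0.0, 1.0, 0.03, 0.001]
force: [0.8, -0.1, 0.0]
width: 0.159
finger_force: 100.2
pos [0.5275 0.033  0.107 ] yaw 0.060 -> rows [-0.09  0.18  1.5 ] turn -0.003
```

Correct laterally while lowering to just above the tip, then descend watching the force.

```bash
python3 -m jog '[-0.07,0.15,0.8,0,-1, -0.07,0.15,1.5,0,-1, -0.07,0.15,1.5,0,-1, -0.07,0.15,1.5,0,-1]' && python3 -c "
from h import *
go(.5267,.0311,.085,.063)"; python3 -m jog '[0,0,0.3,0,-1, 0,0,0.5,0,-1, 0,0,0.7,0,-1, 0,0,0.8,0,-1, 0,0,0.8,0,-1]' && python3 -c "
from h import *
go(.5267,.0311,.0704,.063);print(state()['ft_torque'])"
```

```text
clock: 20.45
tool_pos: [0.5265, 0.0316, 0.0908]
tool_rot: [0.0, 1.0, 0.03, -0.0]
force: [-0.4, -0.8, 0.1]
width: 0.158
finger_force: 100.2
pos [0.5265 0.0316 0.0908] yaw 0.061 -> rows [0.01 0.05 0.58] turn -0.002
clock: 20.95
tool_pos: [0.5273, 0.0317, 0.0831]
tool_rot: [-0.0, 1.0, 0.03, 0.0]
force: [1.5, -0.6, -1.1]
width: 0.163
finger_force: 100.2
pos [0.5273 0.0317 0.0831] yaw 0.061 -> rows [-0.07  0.06  1.27] turn -0.002
[ 0.00136678 -0.29940847  0.02858465]
```

```bash
python3 -m jog '[0,0,0.3,0,-1, 0,0,0.6,0,-1, 0,0,0.8,0,-1, 0,0,0.9,0,-1, 0,0,0.9,0,-1]' && python3 -m jog '[0,0,0.2,0,-1, 0,0,0.35,0,-1, 0,0,0.35,0,-1, 0,0,0.35,0,-1]' && python3 -c "
from h import *
go(.5267,.0311,.0644,.063);print(state()['ft_torque'])"
```

```text
clock: 21.45
tool_pos: [0.5273, 0.0317, 0.0741]
tool_rot: [-0.0, 1.0, 0.03, 0.0]
force: [3.0, -0.6, -2.2]
width: 0.162
finger_force: 100.2
clock: 21.85
tool_pos: [0.5273, 0.0317, 0.0707]
tool_rot: [-0.0, 1.0, 0.03, 0.001]
force: [3.1, 0.2, -0.5]
width: 0.155
finger_force: 100.4
pos [0.5273 0.0317 0.0707] yaw 0.061 -> rows [-0.07  0.06  0.63] turn -0.002
[ 0.020481   -0.87168439 -0.00753785]
```

```bash
python3 -m jog '[-0.05,0,0.15,0,-1, -0.05,0,0.25,0,-1, -0.05,0,0.3,0,-1, -0.05,0,0.3,0,-1]' && python3 -m jog '[0,0,0.15,0,-1, 0,0,0.25,0,-1, 0,0,0.3,0,-1, 0,0,0.3,0,-1]'
```

```text
clock: 22.25
tool_pos: [0.5273, 0.0317, 0.0681]
tool_rot: [-0.0, 1.0, 0.03, 0.001]
force: [4.3, 0.4, 6.2]
width: 0.157
finger_force: 100.9
clock: 22.65
tool_pos: [0.5273, 0.0317, 0.0653]
tool_rot: [-0.0, 1.0, 0.03, 0.001]
force: [3.7, 0.2, 8.1]
width: 0.16
finger_force: 101.2
```

```bash
python3 -m jog '[0,0,0.05,0,-1, 0,0,0.1,0,-1, 0,0,0.1,0,-1, 0,0,0.1,0,-1]'
```

```text
clock: 23.05
tool_pos: [0.5273, 0.0317, 0.0645]
tool_rot: [-0.0, 1.0, 0.03, 0.001]
force: [2.7, -0.3, 8.1]
width: 0.154
finger_force: 101.6
```

```bash
for i in 1 2; do :; done; python3 -m jog '[0,0,0.05,0,-1, 0,0,0.1,0,-1, 0,0,0.1,0,-1]'; python3 -m jog '[0,0,0.05,0,-1, 0,0,0.1,0,-1, 0,0,0.1,0,-1]'
```

```text
clock: 23.35
tool_pos: [0.5274, 0.0317, 0.0643]
tool_rot: [0.0, 1.0, 0.03, 0.001]
force: [1.9, 0.5, 17.3]
width: 0.156
finger_force: 102.8
clock: 23.65
tool_pos: [0.5274, 0.0317, 0.0641]
tool_rot: [0.0, 1.0, 0.03, 0.002]
force: [-0.1, 0.6, 25.0]
width: 0.159
finger_force: 103.9
```

```bash
python3 -m jog '[0,0,0,0,-1, 0,0,0,0,-1, 0,0,0,0,-1]'; python3 -c "
from cell import *
print(close_job())"
```

```text
clock: 23.95
tool_pos: [0.5274, 0.0317, 0.0641]
tool_rot: [0.0, 1.0, 0.03, 0.002]
force: [0.2, 0.3, 24.7]
width: 0.157
finger_force: 103.9
the job is handed in; nothing more can be done
None
```

I handed the job in at 24 s: both cassettes were measured square on the seat, and the knob is on the shaft and held at its stop with about 25 N. I viewed 11 pictures, one over the limit of 10, so I took no final picture of the stack and the other things on the counter.

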